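# Load the mallet and wheel the peg caddy to its place under the shelf

## Robot

A 6-joint arm with a two-finger parallel gripper is mounted at the origin on the work surface. World frame = base frame: x ahead of the robot, y to its left, z up, the work surface at z = 0. Lengths are in m, angles in degrees, forces in N, time in s.
With the tool pointing down it reaches from about 0.3 to 0.75 m from the base axis. Payload 8.5 kg.
Tool frame: the origin (TCP) lies between the finger pads; the fingertips stand env.finger_overhang ahead of it and the grasp point (between the pads) lies 2 mm behind it (env.finger_overhang is the distance from the TCP to the fingertips, in m); z points along the fingers, y is the line along which they close (so a half turn about z gives the same grasp; the last joint's range is limited). The gripper opens to 85 mm and grips with 20 to 120 N. Pads are 22 mm wide; open, the fingers measure 114 mm over their backs; the gripper's body (76 mm by 85 mm) begins 54 mm behind the grasp point. The pads swing forward as they close: fully open they stand 13 mm farther back than shut.
Start: joints at [-12.336, 21.807, 74.336, -0, 83.858, -12.336], TCP at [0.55, 0, 0.248] pointing down, gripper open.
Joint ranges: [-178.18, 178.18], [-50.72, 133.34], [12.68, 142.11], [-81.47, 261.47], [9.98, 163.14], [-165.26, 165.26]. Speed limits (degrees/s): [136.94, 136.94, 180, 180, 180, 180].

## Interface

Orientations are given as a 3x3 rotation matrix whose columns are the frame's x, y, z axes.
In Python, from rig import env gives the robot as it stands. The module is installed in compiled form; this text tells all that it offers.
- The arm moves only by the tool jog_arm, never from a script. Its arguments are lists of equal length, an entry for each row: "hand": the finger opening in m, from 0 to 0.0854; "travel": the shift along the world's x, y, z in m, a list of three; "yaw": the turn about the world's z in rad. A call has exactly 5 rows; each row shifts and turns the commanded pose from where the row before left it; what a row does not reach is not made up. A row lasts 1/8 s, in which the tool goes at most 62.5 mm and 10.7 degrees, less where a joint would pass 70% of its speed; a pose out of reach is approached as far as the arm can. A call is refused whole if a number of a shift passes 0.0625 or a number of a turn 0.188, either way. A call with a gripper value outside its range is refused whole. The fingers move at their own pace and stop on an object; "grip_force" is the grip in N (left out, the last holds). Time passes only in rows, so rows that do not move let the fingers close, or fill a call up. It gives the time, the measured TCP pose, the force, the opening and the grip force at its end, in the units of the state.
- env.observe(): the state, without advancing time (a new reading comes with each control period).
- env.get_image(name): name is "scene" or "side" or "wrist"; returns the picture (480x640x3 uint8, red, green, blue); there is no depth.
- env.calibration(name): a dict with "fx", "fy", "cx", "cy" (pixels), "position" and "rotation" of the camera in the world; the wrist camera has in their place "hand_eye" (4x4, takes a point from camera to tool coordinates, whose origin is the TCP and whose axes are the flange's). Camera axes: x right, y down, z forward; pixel columns grow to the right and rows downward; lengths in m; the calibration is good to about 2 mm. A picture is of the moment at which its call begins: read the wrist's pose just before it. calibration takes no time and is no camera call.
- env.close_job(): hands the job in; it is judged then, once.
The state is a dict: "time_s": time; "q": joint angles; "qvel": joint speeds; "joint_efforts": joint torques, N m; "position": TCP position; "tool_rot": TCP orientation; "ft_force": force on the tool from outside, world axes, zero at the start; "wrist_torque": the same for the moment, N m; "grip_width": finger opening in m; "gripper_force": force on a finger pad.
Only numpy, scipy, OpenCV 4.12 (cv2) and the standard library are available. Lean on these libraries where they do the work, as an engineer would, in place of code of your own. Each camera call takes 0.05 s, during which the arm holds its last target. There are 200 camera calls.

## Task

Take the yellow mallet from the glass shelf and lay it flat in the tray of the wheeled peg caddy, lengthwise behind the pegs. Then roll the caddy, all its wheels on the console, straight ahead until both swivel castors trail straight, and only then steer it nose first under the shelf and leave it with its tray standing square inside the blue tape outline, mallet aboard. Do not bump the shelf or disturb the other things.

Things in the scene. Friction and masses are not known exactly. Their poses are not given: they have to be found in the camera images.
- caddy: Wheeled peg caddy, 0.85 kg: plywood tray 290 long x 160 wide outside on four 30 mm wheels. Origin: on the console under the middle of the tray; x points to the nose (the peg end), y left, z up. The two rear wheels are fixed (axle at x = -100) and roll along x only; the two front ones are swivel castors. About 1 N keeps it rolling; let go, it stops within 10 mm. A push loop rises behind (see point handle).
- tray (a point): Middle of the free tray floor: x = -16, y = 0, height 48 of the caddy. The free floor is x = -139 to +108, y = -74 to +74; walls 6 thick, rim at height 95. Across the nose (x = +108 to +138) is a fixed slotted wooden rack, 45 high, with six upright aluminium pegs, tops at height 213.
- handle (a point): Middle of the push loop, x = -195, z = 135 of the caddy. Two parallel 8 mm steel rods at y = -22 and +22 (52 wide outside) rise from height 66 at the rear wall and lean back 35 degrees (upward direction x -0.57, z +0.82); a crossbar joins them 30 mm further up (top at x = -212, height 163). Fingers can close on both rods from outside, across y, reaching down along the lean.
- castor_l (a joint): Swivel angle of the left front castor about its vertical pin (x = +105, y = +58 of the caddy), rad: 0 = wheel trailing straight behind the pin, plus is counterclockwise from above. The wheel axle lies 12 mm off the pin. It turns freely and swings to 0 by itself within 40 to 90 mm of straight forward rolling.
- castor_r (a joint): The same for the right front castor, pin at x = +105, y = -58 of the caddy.
- mallet: Yellow plastic tent mallet, 0.24 kg, 214 mm long, lying flat on the shelf at the start. Origin: under the middle of its length, on the surface it lies on; x runs along the handle to the head, z up. The head is 44 x 98 x 44 (along x, y, z) centred at x = +85; the handle is 24 mm thick, its axis 22 above the origin, from x = -97 to +63; a 44 mm round flange ends it at x = -107.
- mallet_neck (a point): Point on the axis of the mallet's handle close behind the head (x = +46, z = +22 of the mallet), near its centre of mass.
- shelf: Low shelf fixed on the console: clear glass pane 400 x 420 x 8 on a dark steel frame with four 20 mm square legs at x = +-190, y = +-200. Origin: on the console under its middle; x (the 400 mm way) points inwards from the open end where the caddy enters, edge at x = -200. Underside of the frame at height 252, glass top at 272. 380 mm clear between the legs.
- mark: Rectangle of flat blue tape under the shelf, the caddy's place: inside 310 x 180, tape 12 wide. Origin: its centre; x along its long side, inwards: the nose goes that way. When the caddy stands here its push loop is at the shelf's entry edge, so an upright hand would strike the shelf: lean it back in line with the loop.
- puller: Steel peg puller with a black T grip, 160 x 100 x 24, lying on the glass shelf, beyond the mallet from the entry edge. Origin under its middle. Bystander.
- tumbler: Small clear glass tumbler upside down on the console, 72 mm across, 88 tall. Origin under its middle. Fragile bystander.
- sunscreen: Orange sunscreen bottle standing, 54 mm across, 150 tall. Origin under its middle. Bystander.
- canister: Red camping gas canister standing, 109 mm across, 94 tall. Origin under its middle. Bystander.
- torch: Black torch standing on its tail, 60 mm across at the top, 145 tall. Origin under its middle. Bystander.
Things that resemble listed ones, but are neither listed nor needed, are in the scene too. Of the things shaped like the mallet, the yellow one is meant.

How it is judged (in metres and radians):
On the way, in this order (a step that is already met when the one before it is completed fails the run):
1. the mallet lies flat in the tray, let go (x of mallet in the frame of caddy between -0.045 and 0.013 m and y of mallet in the frame of caddy between -0.035 and 0.035 m and z of mallet in the frame of caddy between 0.04 and 0.062 m and contact force between the fingers and mallet below 0.1 N and angle between mallet's own z axis and vertical below 0.15 rad), for 0.2 s.
2. the caddy has been rolled ahead, and both swivel castors trail straight (within 0.2 rad) while it is still at least 120 mm short of its place (value of joint castor_l between -0.2 and 0.2 rad and value of joint castor_r between -0.2 and 0.2 rad and distance of caddy from where it was at the start of the episode above 0.03 m and horizontal distance between caddy and mark above 0.12 m), for 0.1 s.
At the end, for the whole second after the job is handed in: The caddy stands still on its wheels, its tray inside the tape outline, nose inwards, its middle within 15 mm of the outline's middle and its sides within 0.1 rad of it, with the mallet lying flat in the tray, lengthwise behind the pegs (horizontal distance between caddy and mark below 0.015 m and angle between the x axis of caddy and the x axis of mark, either way round below 0.1 rad and x of handle in the frame of mark below 0 m and linear speed of caddy below 0.01 m/s and angle between caddy's own z axis and vertical below 0.03 rad and x of mallet in the frame of caddy between -0.045 and 0.013 m and y of mallet in the frame of caddy between -0.035 and 0.035 m and z of mallet in the frame of caddy between 0.04 and 0.062 m and angle between mallet's own z axis and vertical below 0.15 rad and linear speed of mallet below 0.02 m/s); the robot touches nothing.
It fails at once if the caddy is lifted or tipped off its wheels (height (world z) of caddy above 0.012 m or angle between caddy's own z axis and vertical above 0.12 rad).
It fails at once if the mallet is dropped from a height (more than about 40 mm) (contact force between the fingers and mallet below 0.05 N and linear speed of mallet above 0.9 m/s).
It fails at once if the shelf is bumped (contact force between anything else and shelf above 20 N or contact force between caddy and shelf above 10 N).
It fails at once if a bystander is disturbed (moved more than 20 mm) (distance of any of puller, tumbler, sunscreen, canister, torch from where it was at the start of the episode above 0.02 m).
It also fails if it takes over 72 s, if anything falls off the work surface, if the arm or the gripper's body presses on something with over 40 N, if the wrist force passes 120 N, or if a joint passes its speed limit or range.

## Working session

There is one attempt and no reset: what is moved stays moved. The work goes in short steps, Python scripts to look and compute and a tool call to move; the robot and the scene stay as the last step left them, time stands still between calls to the robot, and variables do not carry over. Pictures are saved under pics/ and viewed, at most 10 in all, crops included, and the job is handed in when it is done.

Besides the shell and the picture viewer there is one more tool, called after "Request:" as name(argument=value, ...), one argument or row to a line, values as JSON. jog_arm: Moves the arm, as the interface text tells. Its arguments: {"type":"object","properties":{"hand":{"type":"array"},"travel":{"type":"array"},"yaw":{"type":"array"},"grip_force":{"type":"number"}},"required":["hand","travel","yaw"]}

```bash
mkdir -p pics
python3 - <<'E'
from rig import env
import cv2, numpy as np
np.set_printoptions(precision=4,suppress=True)
ims=[env.get_image(n) for n in("scene","side")]
for n,im in zip(("scene","side"),ims):
    cv2.imwrite(f"pics/{n}0.png",im[:,:,::-1]); print(n,env.calibration(n))
print(env.calibration("wrist"),env.finger_overhang); print(env.observe())
E
```

```text
scene {'fx': 623.4075680634136, 'fy': 623.4075680634136, 'cx': 330.8839919978404, 'cy': 238.5560899049493, 'position': array([1.6549, 0.7785, 1.5811]), 'rotation': array([[-0.4923,  0.616 , -0.6149],
       [ 0.8704,  0.3558, -0.3404],
       [ 0.0091, -0.7028, -0.7113]])}
side {'fx': 445.62628598508894, 'fy': 445.62628598508894, 'cx': 317.61525769472354, 'cy': 243.31821165612348, 'position': array([-0.2484,  0.7585,  1.0383]), 'rotation': array([[-0.6763, -0.4807,  0.5582],
       [-0.7366,  0.4519, -0.5032],
       [-0.0104, -0.7515, -0.6596]])}
{'fx': 403.0388847897584, 'fy': 403.0388847897584, 'cx': 318.09857090576867, 'cy': 242.0955824323521, 'hand_eye': array([[-0.0006, -0.9623, -0.2719,  0.068 ],
       [ 1.    , -0.0003, -0.0012, -0.0004],
       [ 0.0011, -0.2719,  0.9623, -0.1261],
       [ 0.    ,  0.    ,  0.    ,  1.    ]])} 0.017
{'time_s': 0.1, 'q': array([-12.3379,  21.8368,  74.38  ,  -0.0014,  83.8585, -12.3338]), 'qvel': array([ 0.0112, -0.0139,  0.0819,  0.0216, -0.0746, -0.1051]), 'joint_efforts': array([  0.0038, -44.9219, -23.1656,  -0.0002,   0.0036,   0.    ]), 'position': array([0.5498, 0.    , 0.2478]), 'tool_rot': array([[ 0.0001,  1.    , -0.0013],
       [ 1.    , -0.0001,  0.0003],
       [ 0.0003, -0.0013, -1.    ]]), 'ft_force': array([ 0.8295, -0.4605, -0.15  ]), 'wrist_torque': array([-0.0483,  0.0355, -0.0293]), 'gripper_force': 0.0, 'grip_width': 0.0854128660014491}
```

View pics/scene0.png

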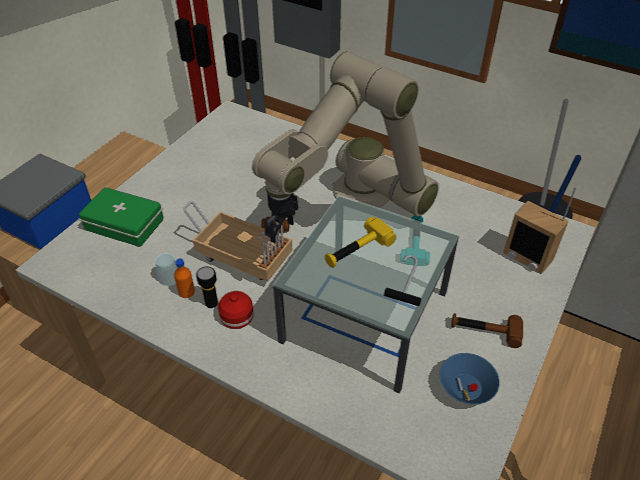

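View pics/side0.png

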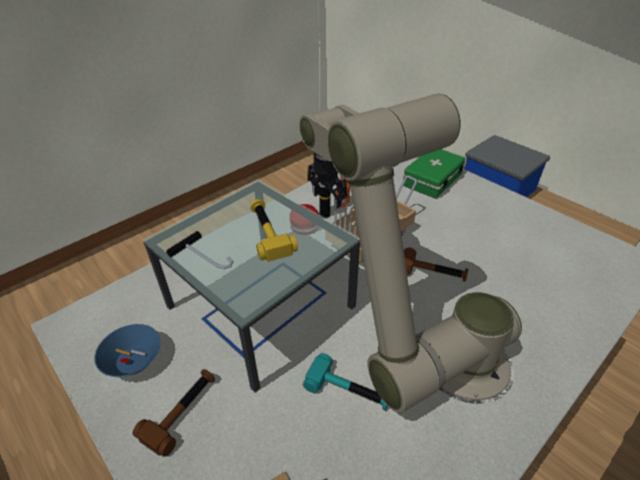

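The scene view shows a yellow mallet on the glass (head about (380,232), flange about (332,259)). Look-alikes are the teal mallet at (415,250) on the console beyond the shelf and the brown one at (490,325). In the side view those are at (320,375) and (155,435), with another brown one at (430,265). The caddy is at about (243,243), its pegs toward the shelf entry at about (280,262). I'll check the yellow mallet and the rest in a close crop.

```bash
cat > h.py <<'E'
import cv2, numpy as np
np.set_printoptions(precision=4,suppress=True)
from rig import env
def ray(cam,u,v,z):
    c=env.calibration(cam); R=np.array(c["rotation"]); p=np.array(c["position"])
    d=R@np.array([(u-c["cx"])/c["fx"],(v-c["cy"])/c["fy"],1]); return p+d*(z-p[2])/d[2]
def proj(cam,P):
    c=env.calibration(cam); q=(np.atleast_2d(P)-c["position"])@np.array(c["rotation"])
    return np.c_[c["fx"]*q[:,0]/q[:,2]+c["cx"],c["fy"]*q[:,1]/q[:,2]+c["cy"]]
def crop(src,dst,x,y,w,h,s):
    im=cv2.imread(src)[y:y+h,x:x+w]; cv2.imwrite(dst,cv2.resize(im,None,fx=s,fy=s,interpolation=cv2.INTER_CUBIC))
E
python3 - <<'E'
from h import *
crop("pics/scene0.png","pics/s1.png",150,190,160,140,5) if 0 else None
crop("pics/scene0.png","pics/s1.png",145,195,160,120,5)
crop("pics/scene0.png","pics/s2.png",265,190,200,150,4)
E
```

```text
(no output)
```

View pics/s1.png

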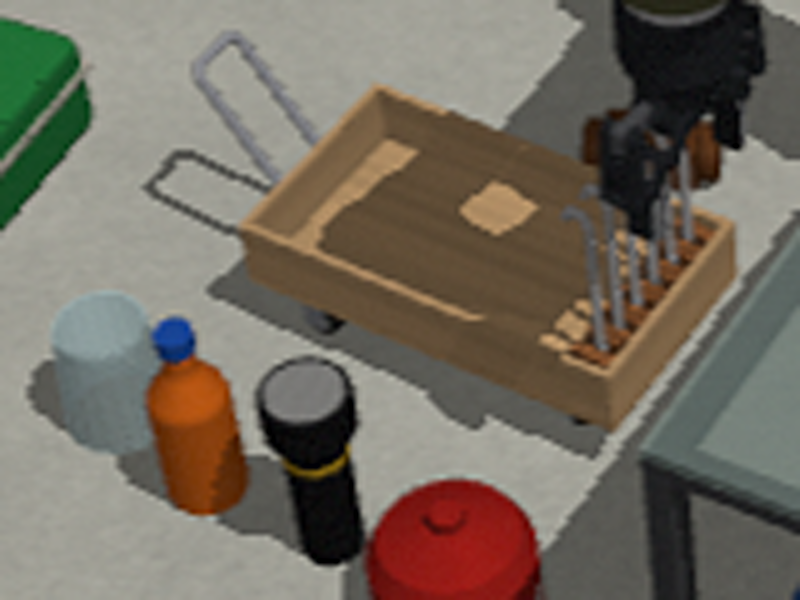

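View pics/s2.png

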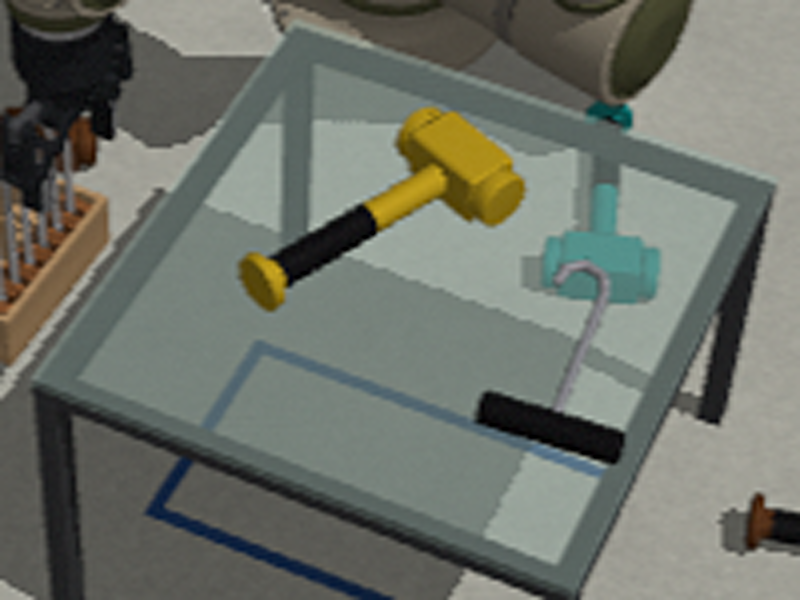

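Run:
```python
from h import *
def g(n,pts,z):
    P=np.array([ray("scene",u,v,z)[:2] for u,v in pts]); print(n,P.tolist() if 0 else P.round(4).tolist()); return P
def info(n,P): # corners ordered
    print(n,"mid",P.mean(0),"edges",[(np.linalg.norm(P[(i+1)%4]-P[i]).round(4),np.degrees(np.arctan2(*(P[(i+1)%4]-P[i])[::-1])).round(1)) for i in range(4)])
info("tray",g("tray",[(220,212.4),(193.4,241.4),(267.4,269.4),(292,240.6)],.095))
g("loop",[(185,208),(192,202)],.161)
info("shelf",g("shelf",[(338.75,196.25),(458.75,236.25),(409.5,339.25),(274.5,285.5)],.272))
g("mark",[(328.75,275.5),(302.5,318),(415,307.5),(400,353.5)],0)
M=g("mallet flange,head,headends",[(330.5,260.7),(379.4,231.3),(390,239.7),(368.7,222.5)],.294)
d=M[1]-M[0]; print(np.linalg.norm(d),np.degrees(np.arctan2(d[1],d[0])))
g("pull",[(403,297)],.284)
for n,p in dict(tumb=(105,440),sun=(205,500),torch=(330,555)).items(): g(n,[(145+p[0]/5,195+p[1]/5)],0)
g("can",[(236,322)],.0)
```

```text
tray [[0.452, -0.3306], [0.6105, -0.3221], [0.5919, -0.0399], [0.4434, -0.0402]]
tray mid [ 0.5245 -0.1832] edges [(np.float64(0.1588), np.float64(3.1)), (np.float64(0.2828), np.float64(93.8)), (np.float64(0.1485), np.float64(-179.9)), (np.float64(0.2905), np.float64(-88.3))]
loop [[0.5466, -0.3958], [0.511, -0.3943]]
shelf [[0.3469, 0.081], [0.3248, 0.4763], [0.737, 0.5033], [0.7582, 0.1073]]
shelf mid [0.5418 0.292 ] edges [(np.float64(0.3959), np.float64(93.2)), (np.float64(0.4131), np.float64(3.7)), (np.float64(0.3966), np.float64(-86.9)), (np.float64(0.4122), np.float64(-176.3))]
mark [[0.4439, 0.1019], [0.6406, 0.1182], [0.4242, 0.4101], [0.6084, 0.4429]]
mallet flange,head,headends [[0.6187, 0.2047], [0.4448, 0.2714], [0.4605, 0.3135], [0.4273, 0.2271]]
0.18627793135436654 159.02019518260838
pull [[0.6286, 0.4337]]
tumb [[0.7424, -0.35]]
sun [[0.75, -0.26]]
torch [[0.746, -0.1617]]
can [[0.7582, -0.0548]]
```

The crop confirms that the yellow mallet (black grip, yellow head) lies on the glass with its head at about (380,231) and flange at (330,261). The teal one is underneath, on the console. The bystanders stand near x≈0.75, clear of the lane. Next I move above the neck with the camera on the handle side and take a look.

Request:
jog_arm(
  hand=[0.0854, 0.0854, 0.0854, 0.0854, 0.0854],
  travel=[
    [0, 0, 0.03],
    [0, 0, 0.03],
    [0, 0, 0.03],
    [0, 0, 0.03],
    [0, 0, 0.03],
  ],
  yaw=[-0.18, -0.18, -0.18, -0.18, -0.18],
)

```text
time_s: 0.72
position: [0.5498, 0.0, 0.399]
tool_rot: [[0.787, 0.617, -0.001], [0.617, -0.787, 0.0], [-0.0, -0.001, -1.0]]
ft_force: [0.8, -0.5, 0.1]
grip_width: 0.0853
gripper_force: 0.0
```

Request:
jog_arm(
  hand=[0.0854, 0.0854, 0.0854, 0.0854, 0.0854],
  travel=[
    [-0.007, 0.026, 0.004],
    [-0.007, 0.026, 0.004],
    [-0.007, 0.026, 0.004],
    [-0.007, 0.026, 0.004],
    [-0.007, 0.026, 0.004],
  ],
  yaw=[-0.18, -0.18, -0.18, -0.18, -0.18],
)

```text
time_s: 1.35
position: [0.5146, 0.1308, 0.4181]
tool_rot: [[0.972, -0.233, -0.001], [-0.233, -0.972, -0.0], [-0.001, 0.0, -1.0]]
ft_force: [-0.4, 0.1, 0.5]
grip_width: 0.0856
gripper_force: 0.0
```

Request:
jog_arm(
  hand=[0.0854, 0.0854, 0.0854, 0.0854, 0.0854],
  travel=[
    [-0.007, 0.026, 0.004],
    [-0.007, 0.026, 0.004],
    [-0.007, 0.026, 0.004],
    [-0.007, 0.026, 0.004],
    [-0.007, 0.023, 0.004],
  ],
  yaw=[-0.137, 0, 0, 0, 0],
)

```text
time_s: 1.98
position: [0.4796, 0.2579, 0.438]
tool_rot: [[0.934, -0.358, -0.001], [-0.358, -0.934, -0.0], [-0.001, 0.001, -1.0]]
ft_force: [0.9, 0.7, 0.5]
grip_width: 0.0855
gripper_force: 0.0
```

```bash
cat >> h.py <<'E'
def wcap(name):
    o=env.observe(); im=env.get_image("wrist"); cv2.imwrite(f"pics/{name}.png",im[:,:,::-1])
    np.savez(f"{name}.npz",R=np.array(o["tool_rot"]),p=np.array(o["position"])); return o
def wray(name,u,v,z):
    d=np.load(f"{name}.npz"); c=env.calibration("wrist"); H=c["hand_eye"]
    T=np.eye(4);T[:3,:3]=d["R"];T[:3,3]=d["p"];T=T@H
    r=T[:3,:3]@np.array([(u-c["cx"])/c["fx"],(v-c["cy"])/c["fy"],1]); p=T[:3,3]; return p+r*(z-p[2])/r[2]
E
python3 -c "
from h import *
o=wcap('w1');print(o['time_s'],o['position'],o['tool_rot'],o['q'])"
```

```text
1.975 [0.4796 0.2579 0.438 ] [[ 0.9338 -0.3578 -0.0009]
 [-0.3578 -0.9338 -0.0002]
 [-0.0008  0.0005 -1.    ]] [ 15.8079  18.2725  49.3339   0.0025 112.448  126.7757]
```

View pics/w1.png

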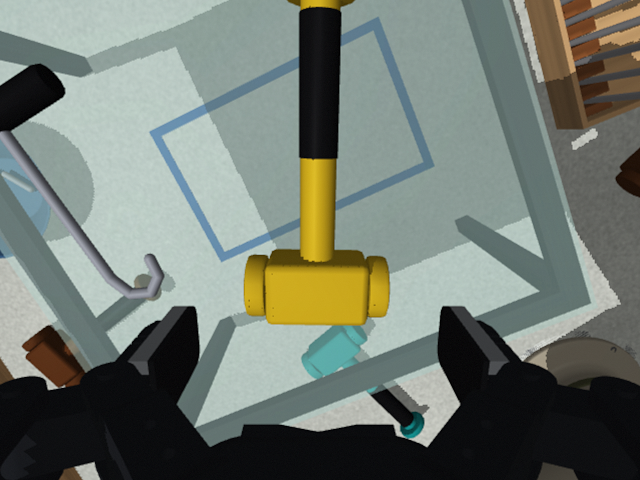

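Run:
```python
from h import *
for n,z,pts in(("hand",.294,[(319.5,70),(320,150),(317.5,230),(317,255)]),("headTop",.316,[(266,255),(366,255),(265,323),(365,323)]),("markO",0,[(377,18),(150,132),(221,261),(433,165)]),("entryEdge outer",.272,[(515,0),(592,297)]),("trayCorner",.095,[(557,128)])):
    P=np.array([wray("w1",u,v,z)[:2] for u,v in pts]); print(n,P.tolist()); 
    if n=="markO":
        print("mid",P.mean(0)); 
        for i in range(4): d=P[(i+1)%4]-P[i]; print(np.linalg.norm(d),np.degrees(np.arctan2(d[1],d[0])))
    if n=="hand": d=P[3]-P[0]; print(np.degrees(np.arctan2(d[1],d[0])))
```

```text
hand [[0.5753649255660751, 0.21907189483160397], [0.5299371566047344, 0.23611259106817015], [0.4801793911948271, 0.25699037720641815], [0.46339956805526444, 0.26381670906859456]]
158.21682479667496
headTop [[0.4817458736296951, 0.29200434729498403], [0.45857772609566216, 0.2317409527127506], [0.43743382980578904, 0.3115707846924335], [0.4130719257255717, 0.24825615135517995]]
markO [[0.6406509887206134, 0.1151850999355132], [0.6194471083367252, 0.4455846060653048], [0.418212729579429, 0.43316906526458654], [0.4402703236262175, 0.10150584125536544]]
mid [0.5296 0.2739]
0.3310792022977953 93.6720063064011
0.20161701527204803 -176.46950212299168
0.3323958959062577 -86.1950901094883
0.2008470389667492 3.9053152072096946
entryEdge outer [[0.5718838885271725, 0.08547969570041242], [0.3472097791454841, 0.077429465465564]]
trayCorner [[0.4471360830239983, -0.017881544543802502]]
```

The wrist view shows the mallet handle at u≈319 with the head front face at v≈253. The whole blue outline shows through the glass, with corners (377,18), (150,132), (221,261) and (433,165). That puts the mark at (0.530, 0.274), heading 93.7°, and the neck at (0.485, 0.256). I'll grasp there.

Request:
jog_arm(
  hand=[0.0854, 0.0854, 0.0854, 0.0854, 0.0854],
  travel=[
    [0.006, -0.003, -0.03],
    [0, 0, -0.03],
    [0, 0, -0.03],
    [0, 0, -0.03],
    [0, 0, -0.022],
  ],
  yaw=[-0.01, 0, 0, 0, 0],
)

```text
time_s: 2.65
position: [0.4857, 0.2536, 0.2946]
tool_rot: [[0.93, -0.368, -0.002], [-0.368, -0.93, -0.001], [-0.002, 0.001, -1.0]]
ft_force: [0.1, 0.1, -0.1]
grip_width: 0.0855
gripper_force: 0.0
```

Request:
jog_arm(
  hand=[0.0, 0.0, 0.0, 0.0, 0.0],
  travel=[
    [0, 0, 0],
    [0, 0, 0],
    [0, 0, 0],
    [0, 0, 0],
    [0, 0, 0],
  ],
  yaw=[0, 0, 0, 0, 0],
  grip_force=50,
)

```text
time_s: 3.28
position: [0.4863, 0.2541, 0.2975]
tool_rot: [[0.93, -0.367, 0.002], [-0.367, -0.93, 0.001], [0.002, -0.002, -1.0]]
ft_force: [0.6, 1.0, 5.7]
grip_width: 0.0222
gripper_force: 49.0
```

Request:
jog_arm(
  hand=[0.0, 0.0, 0.0, 0.0, 0.0],
  travel=[
    [0, 0, 0],
    [0, 0, 0],
    [0, 0, 0.01],
    [0, 0, 0.02],
    [0, 0, 0.03],
  ],
  yaw=[0, 0, 0, 0, 0],
)

```text
time_s: 3.9
position: [0.4857, 0.2539, 0.3564]
tool_rot: [[0.93, -0.367, -0.003], [-0.367, -0.93, -0.001], [-0.002, 0.002, -1.0]]
ft_force: [0.6, -0.1, -3.0]
grip_width: 0.0224
gripper_force: 49.1
```

Request:
jog_arm(
  hand=[0.0, 0.0, 0.0, 0.0, 0.0],
  travel=[
    [0.0034, -0.035, 0],
    [0.0034, -0.035, 0],
    [0.0034, -0.035, 0],
    [0.0034, -0.035, 0],
    [0.0034, -0.035, 0],
  ],
  yaw=[0.14, 0.14, 0.14, 0.14, 0.14],
)

```text
time_s: 4.53
position: [0.5028, 0.0779, 0.3565]
tool_rot: [[0.947, 0.323, -0.001], [0.323, -0.947, 0.0], [-0.001, -0.0, -1.0]]
ft_force: [1.0, 0.1, -1.8]
grip_width: 0.0217
gripper_force: 49.4
```

Request:
jog_arm(
  hand=[0.0, 0.0, 0.0, 0.0, 0.0],
  travel=[
    [0.0034, -0.035, 0],
    [0.0034, -0.035, 0],
    [0.0034, -0.035, 0],
    [0.0034, -0.035, 0],
    [0.0034, -0.035, 0],
  ],
  yaw=[0.14, 0.14, 0.14, 0.14, 0.14],
)

```text
time_s: 5.15
position: [0.5198, -0.0971, 0.3564]
tool_rot: [[0.516, 0.857, -0.001], [0.857, -0.516, 0.0], [-0.0, -0.001, -1.0]]
ft_force: [-0.6, 0.0, -1.8]
grip_width: 0.0223
gripper_force: 49.3
```

Request:
jog_arm(
  hand=[0.0, 0.0, 0.0, 0.0, 0.0],
  travel=[
    [0.0034, -0.035, 0],
    [0.0034, -0.035, 0],
    [0, -0.035, 0],
    [0, -0.035, 0],
    [0, -0.01, 0],
  ],
  yaw=[0.14, 0.14, 0.14, 0.14, 0.04],
)

```text
time_s: 5.78
position: [0.5264, -0.2479, 0.3558]
tool_rot: [[-0.053, 0.999, -0.002], [0.999, 0.053, 0.001], [0.001, -0.001, -1.0]]
ft_force: [0.4, 0.7, -2.7]
grip_width: 0.0227
gripper_force: 49.3
```

```bash
python3 -c "
from h import *
o=wcap('w2');print(o['time_s'],o['position'],o['tool_rot'],o['q'],o['grip_width'])"
```

```text
5.775 [ 0.5264 -0.2479  0.3558] [[-0.0534  0.9986 -0.0015]
 [ 0.9986  0.0534  0.0008]
 [ 0.0009 -0.0015 -1.    ]] [-36.8584  22.5451  55.7795  -0.0165 101.7735 -39.9209] 0.02269007582495618
```

View pics/w2.png

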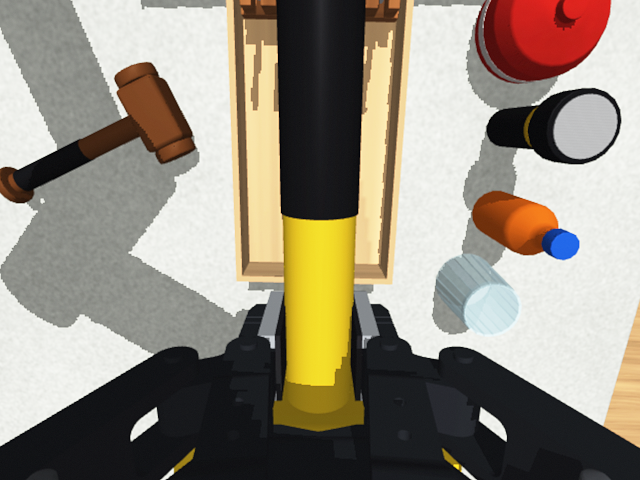

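The wrist view shows the mallet gripped at its neck above the tray, handle toward the nose. The tray's rear rim corners are (237,280) and (395,283), and its sides run up to (228,40) and (409,20).

Run:
```python
from h import *
P=np.array([wray("w2",u,v,.095)[:2] for u,v in[(237,280),(395,283),(228,20),(409,20)]]);print(P)
rear=(P[0]+P[1])/2; fr=(P[2]+P[3])/2; d=fr-rear; a=np.arctan2(d[1],d[0]); print("width",np.linalg.norm(P[1]-P[0]),np.linalg.norm(P[3]-P[2]),"head",np.degrees(a),"rear edge ang",np.degrees(np.arctan2(*(P[1]-P[0])[::-1])))
u=np.array([np.cos(a),np.sin(a)]); mid=rear+.145*u; print("mid",mid,"neck",mid-.062*u, "loop",mid-.195*u)
# sides
for i,j in((0,2),(1,3)): e=P[j]-P[i]; print(np.degrees(np.arctan2(e[1],e[0])))
H=np.array([wray("w2",u,v,.3538)[:2] for u,v in[(319,150),(320,330)]]);print("handle",H, np.degrees(np.arctan2(*(H[0]-H[1])[::-1])))
for n,p in dict(tumb=(455,310),canister=(540,65)).items(): print(n,wray("w2",*p,0))
```

```text
[[ 0.4464 -0.3336]
 [ 0.6084 -0.3282]
 [ 0.4391 -0.094 ]
 [ 0.5951 -0.0859]]
width 0.1620717251843172 0.15627578251130844 head 92.44997363794442 rear edge ang 1.9205516053041738
mid [ 0.5212 -0.186 ] neck [ 0.5239 -0.248 ] loop [ 0.5296 -0.3809]
91.7573836526098
93.1341010906931
handle [[ 0.5229 -0.1864]
 [ 0.5265 -0.2481]] 93.38439320191367
tumb [ 0.7114 -0.3978  0.    ]
canister [ 0.7624 -0.0997  0.    ]
```

Request:
jog_arm(
  hand=[0.0, 0.0, 0.0, 0.0, 0.0],
  travel=[
    [-0.001, 0, -0.045],
    [0, 0, -0.045],
    [0, 0, -0.045],
    [0, 0, -0.045],
    [0, 0, -0.04],
  ],
  yaw=[0, 0, 0, 0, 0],
)

```text
time_s: 6.45
position: [0.5256, -0.2453, 0.1349]
tool_rot: [[-0.053, 0.999, -0.001], [0.999, 0.053, 0.001], [0.001, -0.001, -1.0]]
ft_force: [0.5, 0.7, -2.0]
grip_width: 0.0227
gripper_force: 49.4
```

Request:
jog_arm(
  hand=[0.0, 0.0, 0.0, 0.0, 0.0],
  travel=[
    [0, 0, -0.025],
    [0, 0, -0.02],
    [0, 0, -0.01],
    [0, 0, -0.004],
    [0, 0, 0],
  ],
  yaw=[0, 0, 0, 0, 0],
)

```text
time_s: 7.08
position: [0.526, -0.246, 0.0778]
tool_rot: [[-0.053, 0.999, 0.001], [0.999, 0.053, -0.0], [-0.0, 0.0, -1.0]]
ft_force: [0.1, 0.1, -2.0]
grip_width: 0.0224
gripper_force: 49.3
```

Request:
jog_arm(
  hand=[0.0, 0.0, 0.0, 0.0, 0.0],
  travel=[
    [0, 0, -0.001],
    [0, 0, -0.001],
    [0, 0, -0.001],
    [0, 0, -0.001],
    [0, 0, 0],
  ],
  yaw=[0, 0, 0, 0, 0],
)

```text
time_s: 7.7
position: [0.5258, -0.246, 0.0734]
tool_rot: [[-0.053, 0.999, 0.0], [0.999, 0.053, -0.0], [-0.0, 0.0, -1.0]]
ft_force: [0.2, 0.5, -0.9]
grip_width: 0.0224
gripper_force: 49.3
```

Request:
jog_arm(
  hand=[0.0, 0.03, 0.04, 0.05, 0.06],
  travel=[
    [0, 0, -0.001],
    [0, 0, 0],
    [0, 0, 0],
    [0, 0, 0],
    [0, 0, 0],
  ],
  yaw=[0, 0, 0, 0, 0],
)

```text
time_s: 8.32
position: [0.5258, -0.246, 0.0723]
tool_rot: [[-0.053, 0.999, -0.0], [0.999, 0.053, 0.0], [0.0, -0.0, -1.0]]
ft_force: [-0.1, 0.5, 0.3]
grip_width: 0.0601
gripper_force: 0.0
```

Request:
jog_arm(
  hand=[0.06, 0.06, 0.06, 0.06, 0.06],
  travel=[
    [0, 0, 0],
    [0, 0, 0.01],
    [0, 0, 0.03],
    [0, 0, 0.045],
    [0, 0, 0.05],
  ],
  yaw=[0, 0, 0, 0, 0],
)

```text
time_s: 8.95
position: [0.5255, -0.2458, 0.2092]
tool_rot: [[-0.053, 0.999, -0.0], [0.999, 0.053, 0.0], [0.0, -0.0, -1.0]]
ft_force: [0.0, 0.3, 0.0]
grip_width: 0.0606
gripper_force: 0.0
```

Request:
jog_arm(
  hand=[0.0854, 0.0854, 0.0854, 0.0854, 0.0854],
  travel=[
    [0, -0.04, 0.055],
    [0, -0.04, 0.055],
    [0, -0.04, 0.02],
    [0, 0, 0],
    [0, 0, 0],
  ],
  yaw=[0, 0, 0, 0, 0],
)

```text
time_s: 9.57
position: [0.5256, -0.3589, 0.328]
tool_rot: [[-0.053, 0.999, -0.001], [0.999, 0.053, 0.001], [0.001, -0.001, -1.0]]
ft_force: [0.3, -0.0, 0.3]
grip_width: 0.0852
gripper_force: 0.0
```

```bash
python3 -c "
from h import *
o=wcap('w3');print(o['time_s'],o['position'],o['tool_rot'],o['q'],o['grip_width'])"
```

```text
9.575 [ 0.5256 -0.3589  0.328 ] [[-0.0531  0.9986 -0.0007]
 [ 0.9986  0.0531  0.001 ]
 [ 0.001  -0.0007 -1.    ]] [-44.9656  29.1305  49.3261   0.0109 101.6131 -48.0061] 0.08524138286970893
```

View pics/w3.png

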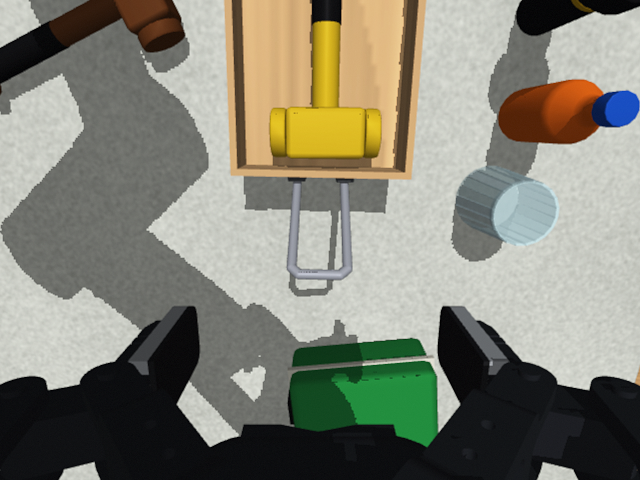

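The mallet lies in the tray behind the pegs, with its head at (325,132). The loop crossbar is at v≈272, u from 290 to 351, and the rear rim corners are (232,175) and (411,180).

Run:
```python
from h import *
g=lambda pts,z:np.array([wray("w3",u,v,z)[:2] for u,v in pts])
P=g([(232,175),(411,180),(226,20),(425,5)],.095);print("rim",P,np.linalg.norm(P[1]-P[0]))
for i,j in((0,2),(1,3),(0,1)): e=P[j]-P[i]; print(np.degrees(np.arctan2(e[1],e[0])))
B=g([(290,272),(351,272)],.159); print("bar",B,"mid",B.mean(0),np.linalg.norm(B[1]-B[0]))
h=g([(271,132),(380,132)],.07+.0); print("head",h.mean(0)); print("handle",g([(326,60)],.08)); print("box",g([(292,345),(435,380)],.07))
```

```text
rim [[ 0.447  -0.3344]
 [ 0.6056 -0.3305]
 [ 0.4429 -0.2112]
 [ 0.6008 -0.1922]] 0.15864339098222535
91.92666474555726
91.9811353493114
1.4288412927802727
bar [[ 0.505  -0.3993]
 [ 0.5523 -0.3968]] mid [ 0.5286 -0.398 ] 0.047403443005132
head [ 0.5279 -0.2936]
handle [[ 0.5248 -0.2342]]
box [[ 0.5048 -0.5144]
 [ 0.6627 -0.5489]]
```

Request:
jog_arm(
  hand=[0.0854, 0.0854, 0.0854, 0.0854, 0.0854],
  travel=[
    [0.003, -0.028, -0.02],
    [0, 0, -0.045],
    [0, 0, -0.045],
    [0, 0, -0.045],
    [0, 0, -0.03],
  ],
  yaw=[-0.018, 0, 0, 0, 0],
)

```text
time_s: 10.25
position: [0.5284, -0.3856, 0.141]
tool_rot: [[-0.036, 0.999, -0.002], [0.999, 0.036, 0.003], [0.003, -0.002, -1.0]]
ft_force: [0.3, 0.4, 0.9]
grip_width: 0.0852
gripper_force: 0.0
```

Request:
jog_arm(
  hand=[0.075, 0.07, 0.065, 0.06, 0.056],
  travel=[
    [0, 0, 0],
    [0, 0, 0],
    [0, 0, 0],
    [0, 0, 0],
    [0, 0, 0],
  ],
  yaw=[0, 0, 0, 0, 0],
  grip_force=20,
)

```text
time_s: 10.88
position: [0.5288, -0.3876, 0.1439]
tool_rot: [[-0.035, 0.999, 0.0], [0.999, 0.035, -0.001], [-0.001, 0.0, -1.0]]
ft_force: [-0.2, -0.5, 0.0]
grip_width: 0.0561
gripper_force: 0.0
```

Request:
jog_arm(
  hand=[0.054, 0.052, 0.05, 0.045, 0.04],
  travel=[
    [0, 0, 0],
    [0, 0, 0],
    [0, 0, 0],
    [0, 0, 0],
    [0, 0, 0],
  ],
  yaw=[0, 0, 0, 0, 0],
)

```text
time_s: 11.5
position: [0.5287, -0.3876, 0.1436]
tool_rot: [[-0.035, 0.999, -0.0], [0.999, 0.035, -0.0], [-0.0, -0.0, -1.0]]
ft_force: [-1.0, 0.7, 2.7]
grip_width: 0.0511
gripper_force: 20.6
```

Request:
jog_arm(
  hand=[0.04, 0.04, 0.04, 0.04, 0.04],
  travel=[
    [0, 0.004, 0],
    [-0.0003, 0.006, 0],
    [-0.0003, 0.008, 0],
    [-0.0003, 0.008, 0],
    [-0.0003, 0.008, 0],
  ],
  yaw=[0, 0, 0, 0, 0],
)

```text
time_s: 12.12
position: [0.5276, -0.3528, 0.1435]
tool_rot: [[-0.035, 0.999, 0.0], [0.999, 0.035, -0.0], [-0.0, 0.0, -1.0]]
ft_force: [-1.9, -1.0, 3.4]
grip_width: 0.051
gripper_force: 20.7
```

Request:
jog_arm(
  hand=[0.04, 0.04, 0.04, 0.04, 0.04],
  travel=[
    [-0.0003, 0.008, 0],
    [-0.0003, 0.008, 0],
    [-0.0003, 0.008, 0],
    [-0.0003, 0.008, 0],
    [-0.0003, 0.008, 0],
  ],
  yaw=[0, 0, 0, 0, 0],
)

```text
time_s: 12.75
position: [0.5261, -0.313, 0.1435]
tool_rot: [[-0.035, 0.999, 0.0], [0.999, 0.035, -0.0], [-0.0, 0.0, -1.0]]
ft_force: [-1.6, -2.6, 5.5]
grip_width: 0.0512
gripper_force: 20.7
```

Request:
jog_arm(
  hand=[0.04, 0.04, 0.04, 0.04, 0.04],
  travel=[
    [-0.0003, 0.008, 0],
    [-0.0003, 0.008, 0],
    [-0.0003, 0.008, 0],
    [-0.0003, 0.006, 0],
    [0, 0, 0],
  ],
  yaw=[0, 0, 0, 0, 0],
)

```text
time_s: 13.38
position: [0.5249, -0.2828, 0.1434]
tool_rot: [[-0.035, 0.999, -0.0], [0.999, 0.035, 0.001], [0.001, -0.0, -1.0]]
ft_force: [-0.8, 1.7, 4.5]
grip_width: 0.0513
gripper_force: 20.7
```

Run:
```python
from h import *
o=wcap('w4');print(o['time_s'],o['position'],o['tool_rot'],o['q'],o['ft_force'],o['wrist_torque'])
im=env.get_image("scene"); cv2.imwrite("pics/s4.png",im[:,:,::-1])
a=cv2.resize(im[190:340,170:350,::-1],None,fx=2.2,fy=2.2,interpolation=cv2.INTER_CUBIC)
b=cv2.resize(cv2.imread("pics/w4.png"),(396,330)); a=cv2.resize(a,(396,330))
cv2.imwrite("pics/c4.png",np.hstack([a,b]))
```

```text
13.375 [ 0.5249 -0.2828  0.1434] [[-0.0354  0.9994 -0.0001]
 [ 0.9994  0.0354  0.0009]
 [ 0.0009 -0.0001 -1.    ]] [-39.6913  31.565   75.9591   0.0381  72.5129 -41.7323] [-0.809   1.7046  4.516 ] [0.1351 0.3094 0.1789]
```

View pics/c4.png

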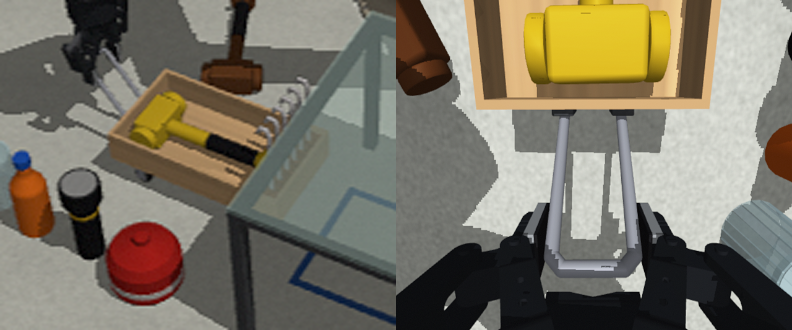

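The left crop shows the caddy with its nose just reaching the shelf edge and the mallet aboard. The right crop is the wrist view with the loop gripped; in the original the rear rim corners are at about (128,157) and (511,153). I'll measure the caddy and plan the curve.

```bash
cat > plan.py <<'E'
from h import *
def rimpose(name,c):  # rear-left, rear-right, left-up, right-up pixels -> caddy x,y,heading
    P=np.array([wray(name,u,v,.095)[:2] for u,v in c]); a=[]
    for i,j in((0,2),(1,3)): e=P[j]-P[i]; a.append(np.arctan2(e[1],e[0]))
    e=P[1]-P[0]; print("angs",np.degrees(a),np.degrees(np.arctan2(e[1],e[0])),np.linalg.norm(e))
    h=np.arctan2(e[1],e[0])+np.pi/2; return (P[0]+P[1])/2+.145*np.array([np.cos(h),np.sin(h)]),h
M=np.array([.5296,.274]); mh=np.radians(93.7)
def plan(C,h,s_end,n,g):
    U=np.array([np.cos(mh),np.sin(mh)]); V=np.array([-U[1],U[0]])
    A=C-.1*np.array([np.cos(h),np.sin(h)]); s0,e0=(A-M)@U,(A-M)@V; k=np.tan(h-mh); L=s_end-.1-s0
    t=np.linspace(0,1,n+1); t=t # cubic hermite e0,k*L ->0,0
    e=e0*(2*t**3-3*t**2+1)+k*L*(t**3-2*t**2+t); de=(e0*(6*t**2-6*t)+k*L*(3*t**2-4*t+1))/L
    H=mh+np.arctan(de); Ax=M+np.outer(s0+L*t,U)+np.outer(e,V)
    hp=Ax+(.1-g)*np.c_[np.cos(H),np.sin(H)]
    print("s0,e0,L,k",s0,e0,L,k,"maxdev",np.degrees(np.abs(H-mh).max())); 
    print(np.c_[np.diff(hp,axis=0),np.diff(H)].round(4)); print("end hand",hp[-1],np.degrees(H[-1]))
E
python3 - <<'E'
from plan import *
C,h=rimpose("w4",[(127.7,157),(510.7,152.7),(119.6,0),(523.6,7)]); print(C,np.degrees(h))
C2=np.array([.5249,-.2828])+.2*np.array([np.cos(h),np.sin(h)]); print("via hand",C2)
h=np.radians(92.0);C=np.array([.5249,-.2828])+.2*np.array([np.cos(h),np.sin(h)])
plan(C,h,-.10,25,.2)
E
```

```text
angs [87.6792 94.2234] 2.627967306821145 0.16241965196524744
[ 0.5159 -0.0807] 92.62796730682115
via hand [ 0.5157 -0.083 ]
s0,e0,L,k -0.45538012839322195 0.03765516823261503 0.25538012839322194 -0.029679307131808445 maxdev 12.080572367079759
[[-0.0031  0.0102 -0.0293]
 [-0.0026  0.0103 -0.0267]
 [-0.0021  0.0103 -0.024 ]
 [-0.0016  0.0104 -0.0214]
 [-0.0011  0.0104 -0.0188]
 [-0.0006  0.0105 -0.0162]
 [-0.0002  0.0105 -0.0137]
 [ 0.0001  0.0105 -0.0112]
 [ 0.0005  0.0104 -0.0087]
 [ 0.0008  0.0104 -0.0062]
 [ 0.0011  0.0104 -0.0037]
 [ 0.0014  0.0104 -0.0013]
 [ 0.0016  0.0103  0.0011]
 [ 0.0018  0.0103  0.0036]
 [ 0.002   0.0102  0.006 ]
 [ 0.0022  0.0102  0.0085]
 [ 0.0024  0.0102  0.011 ]
 [ 0.0025  0.0102  0.0135]
 [ 0.0026  0.0101  0.016 ]
 [ 0.0027  0.0101  0.0186]
 [ 0.0027  0.0102  0.0212]
 [ 0.0027  0.0102  0.0239]
 [ 0.0027  0.0102  0.0265]
 [ 0.0027  0.0103  0.0291]
 [ 0.0027  0.0104  0.0317]]
end hand [ 0.549  -0.0254] 93.7
```

Request:
jog_arm(
  hand=[0.04, 0.04, 0.04, 0.04, 0.04],
  travel=[
    [-0.0031, 0.0102, 0],
    [-0.0026, 0.0103, 0],
    [-0.0021, 0.0103, 0],
    [-0.0016, 0.0104, 0],
    [-0.0011, 0.0104, 0],
  ],
  yaw=[-0.0293, -0.0267, -0.024, -0.0214, -0.0188],
  grip_force=35,
)

```text
time_s: 14.1
position: [0.5144, -0.2321, 0.1435]
tool_rot: [[0.086, 0.996, 0.0], [0.996, -0.086, -0.001], [-0.001, 0.0, -1.0]]
ft_force: [-0.8, -1.3, 4.5]
grip_width: 0.0507
gripper_force: 35.5
```

Request:
jog_arm(
  hand=[0.04, 0.04, 0.04, 0.04, 0.04],
  travel=[
    [-0.0006, 0.0105, 0],
    [-0.0002, 0.0105, 0],
    [0.0001, 0.0105, 0],
    [0.0005, 0.0104, 0],
    [0.0008, 0.0104, 0],
  ],
  yaw=[-0.0162, -0.0137, -0.0112, -0.0087, -0.0062],
)

```text
time_s: 14.72
position: [0.5151, -0.1798, 0.1435]
tool_rot: [[0.141, 0.99, 0.0], [0.99, -0.141, -0.001], [-0.001, 0.0, -1.0]]
ft_force: [-1.1, -0.5, 6.2]
grip_width: 0.0508
gripper_force: 35.5
```

Forces are small, so I continue along the curve.

Request:
jog_arm(
  hand=[0.04, 0.04, 0.04, 0.04, 0.04],
  travel=[
    [0.0011, 0.0104, 0],
    [0.0014, 0.0104, 0],
    [0.0016, 0.0103, 0],
    [0.0018, 0.0103, 0],
    [0.002, 0.0102, 0],
  ],
  yaw=[-0.0037, -0.0013, 0.0011, 0.0036, 0.006],
)

```text
time_s: 15.35
position: [0.523, -0.1281, 0.1435]
tool_rot: [[0.135, 0.991, 0.0], [0.991, -0.135, -0.0], [-0.0, 0.0, -1.0]]
ft_force: [-1.8, -0.7, 6.3]
grip_width: 0.051
gripper_force: 35.5
```

Request:
jog_arm(
  hand=[0.04, 0.04, 0.04, 0.04, 0.04],
  travel=[
    [0.0022, 0.0102, 0],
    [0.0024, 0.0102, 0],
    [0.0025, 0.0102, 0],
    [0.0026, 0.0101, 0],
    [0.0027, 0.0101, 0],
  ],
  yaw=[0.0085, 0.011, 0.0135, 0.016, 0.0186],
)

```text
time_s: 15.98
position: [0.5354, -0.0772, 0.1435]
tool_rot: [[0.068, 0.998, -0.0], [0.998, -0.068, -0.0], [-0.0, -0.0, -1.0]]
ft_force: [-1.4, -0.9, 5.6]
grip_width: 0.0508
gripper_force: 35.5
```

Run:
```python
from h import *
o=wcap('w5');print(o['time_s'],o['position'],o['tool_rot'],o['ft_force'],o['q'])
im=env.get_image("scene"); cv2.imwrite("pics/s5.png",im[:,:,::-1]); im2=env.get_image("side"); cv2.imwrite("pics/d5.png",im2[:,:,::-1])
b=cv2.resize(cv2.imread("pics/w5.png"),(400,300)); a=cv2.resize(im[190:310,220:380,::-1],(400,300)); c=cv2.resize(im2[150:345,150:410,::-1],(800,600))[:300*1]; 
cv2.imwrite("pics/c5.png",np.vstack([np.hstack([a,b]),cv2.resize(im2[170:320,180:440-60+180-180,::-1],(400,300)) if 0 else np.hstack([cv2.resize(im2[170:320,190:390,::-1],(400,300)),cv2.resize(im[250:400,250:450,::-1],(400,300))])]))
```

```text
15.975 [ 0.5354 -0.0772  0.1435] [[ 0.0677  0.9977 -0.0001]
 [ 0.9977 -0.0677 -0.0003]
 [-0.0003 -0.0001 -1.    ]] [-1.3887 -0.9167  5.5901] [-20.7485  26.6342  85.2242  -0.0179  68.1413 -16.8626]
```

View pics/c5.png

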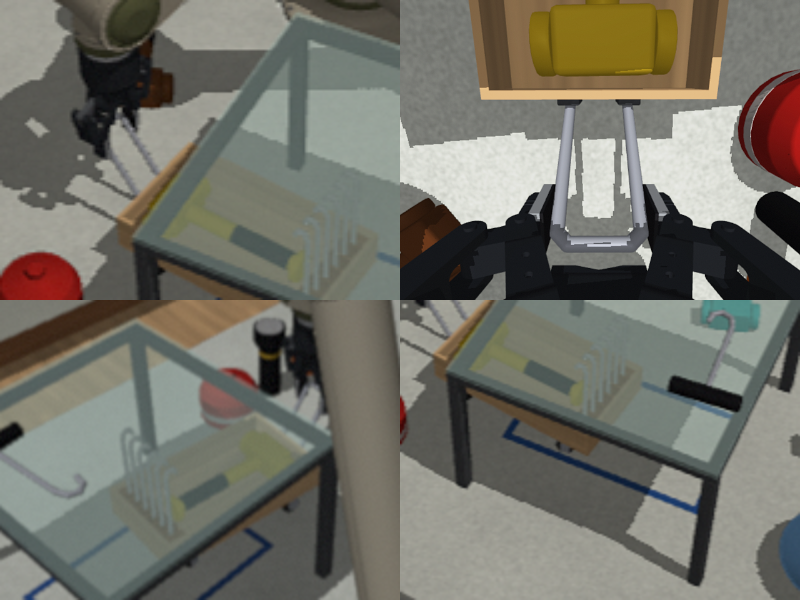

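The caddy follows the hand under the shelf with the mallet still aboard, and nothing is near a leg. I finish the curve.

Request:
jog_arm(
  hand=[0.04, 0.04, 0.04, 0.04, 0.04],
  travel=[
    [0.0027, 0.0102, 0],
    [0.0027, 0.0102, 0],
    [0.0027, 0.0102, 0],
    [0.0027, 0.0103, 0],
    [0.0027, 0.0104, 0],
  ],
  yaw=[0.0212, 0.0239, 0.0265, 0.0291, 0.0317],
)

```text
time_s: 16.75
position: [0.5493, -0.0255, 0.1435]
tool_rot: [[-0.066, 0.998, 0.001], [0.998, 0.066, -0.0], [-0.0, 0.001, -1.0]]
ft_force: [0.4, -0.7, 5.6]
grip_width: 0.0508
gripper_force: 35.8
```

Run:
```python
from h import *
o=wcap('w6');print(o['time_s'],o['position'],o['tool_rot'],o['ft_force'])
im=env.get_image("scene"); cv2.imwrite("pics/s6.png",im[:,:,::-1]); 
a=cv2.resize(im[190:370,240:440,::-1],(400,360)); b=cv2.resize(cv2.imread("pics/w6.png")[:270],(400,169*1)); b=cv2.copyMakeBorder(b,0,360-169,0,0,cv2.BORDER_CONSTANT)
cv2.imwrite("pics/c6.png",np.hstack([a,b]))
```

```text
16.75 [ 0.5493 -0.0255  0.1435] [[-0.0658  0.9978  0.001 ]
 [ 0.9978  0.0658 -0.0001]
 [-0.0002  0.001  -1.    ]] [ 0.4309 -0.7462  5.5635]
```

View pics/c6.png

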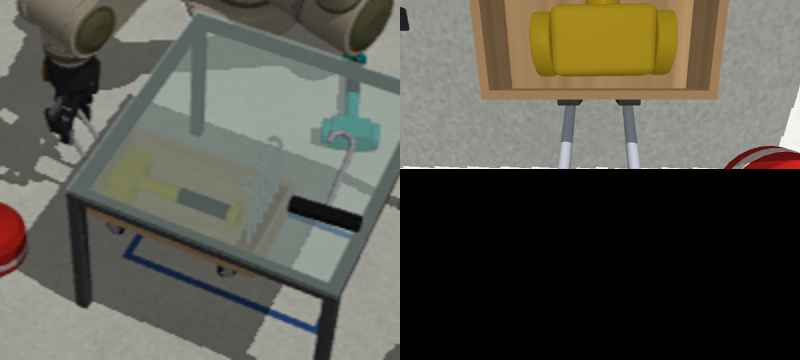

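The left crop shows the caddy well under the shelf, short of the outline's far side. The wrist view has the rear rim corners at about (131,158) and (509,158), level, so the caddy is aligned with the hand.

Run:
```python
from plan import *
C,h=rimpose("w6",[(131,158),(509,158),(120,20),(516,20)]); print(C,np.degrees(h))
U=np.array([np.cos(mh),np.sin(mh)]); V=np.array([-U[1],U[0]]); print("rel mark s,e",(C-M)@U,(C-M)@V)
im=cv2.imread("pics/w6.png"); hsv=cv2.cvtColor(im,cv2.COLOR_BGR2HSV)
for u in range(135,510,60): print(u,[int(x) for x in hsv[150:168:2,u,1]],end=";")
im0=cv2.cvtColor(cv2.imread("pics/w4.png"),cv2.COLOR_BGR2HSV)
```

```text
angs [91.1562 98.1454] 3.735587695135601 0.16070782515740817
[0.5364 0.1749] 93.73558769513559
rel mark s,e -0.09928532179132335 -0.0003981901321955422
135 [112, 109, 112, 113, 94, 8, 10, 12, 9];195 [113, 111, 113, 113, 93, 9, 10, 9, 10];255 [114, 114, 113, 111, 106, 38, 15, 20, 21];315 [114, 114, 113, 113, 96, 9, 10, 10, 9];375 [115, 112, 113, 114, 107, 34, 19, 19, 24];435 [113, 114, 112, 114, 94, 5, 9, 10, 9];495 [111, 112, 112, 113, 97, 10, 12, 12, 11];
```

The caddy is on the line: 99 mm short, lateral error about 0, heading 93.7°. I release, turn the hand a quarter turn and set it behind the crossbar, to push with the back of an open finger so the hand body stays clear of the shelf.

Request:
jog_arm(
  hand=[0.06, 0.07, 0.08, 0.0854, 0.0854],
  travel=[
    [0, 0, 0],
    [0, 0, 0],
    [0, 0, 0],
    [0, 0, 0.01],
    [0, 0, 0.03],
  ],
  yaw=[0, 0, 0, 0, 0],
)

```text
time_s: 17.48
position: [0.5482, -0.0259, 0.1833]
tool_rot: [[-0.064, 0.998, -0.003], [0.998, 0.064, 0.001], [0.001, -0.003, -1.0]]
ft_force: [0.1, 0.1, 0.0]
grip_width: 0.0854
gripper_force: 0.0
```

Request:
jog_arm(
  hand=[0.0854, 0.0854, 0.0854, 0.0854, 0.0854],
  travel=[
    [0, 0, 0.04],
    [0, -0.01, 0.03],
    [0.001, -0.0125, 0],
    [0.001, -0.0125, 0],
    [0.001, -0.0125, 0],
  ],
  yaw=[0, 0, -0.1745, -0.1745, -0.1745],
)

```text
time_s: 18.1
position: [0.5517, -0.0739, 0.2542]
tool_rot: [[0.448, 0.894, 0.001], [0.894, -0.448, -0.0], [0.0, 0.001, -1.0]]
ft_force: [-0.6, 0.0, -0.0]
grip_width: 0.0853
gripper_force: 0.0
```

Request:
jog_arm(
  hand=[0.0854, 0.0854, 0.0854, 0.0854, 0.0854],
  travel=[
    [0.001, -0.015, 0],
    [0.001, -0.015, 0],
    [0.001, -0.015, 0],
    [0, -0.015, 0],
    [0, 0, 0],
  ],
  yaw=[-0.1745, -0.1745, -0.1745, -0.1745, -0.1745],
)

```text
time_s: 18.73
position: [0.5547, -0.1344, 0.254]
tool_rot: [[0.973, 0.23, 0.0], [0.23, -0.973, -0.0], [0.0, 0.0, -1.0]]
ft_force: [0.0, -0.1, -0.4]
grip_width: 0.0852
gripper_force: 0.0
```

Request:
jog_arm(
  hand=[0.0854, 0.0854, 0.0854, 0.0854, 0.0854],
  travel=[
    [0, 0, 0],
    [0, 0, -0.03],
    [0, 0, -0.04],
    [0, 0, -0.03],
    [0, 0, 0],
  ],
  yaw=[-0.1745, 0, 0, 0, 0],
)

```text
time_s: 19.35
position: [0.5541, -0.1332, 0.1524]
tool_rot: [[0.998, 0.065, -0.003], [0.065, -0.998, 0.002], [-0.003, -0.002, -1.0]]
ft_force: [-0.4, 0.6, -0.1]
grip_width: 0.0852
gripper_force: 0.0
```

Request:
jog_arm(
  hand=[0.0854, 0.0854, 0.0854, 0.0854, 0.0854],
  travel=[
    [0.001, 0, -0.008],
    [0, 0.005, 0],
    [0, 0.005, 0],
    [0, 0.005, 0],
    [0, 0.005, 0],
  ],
  yaw=[0, 0, 0, 0, 0],
)

```text
time_s: 19.98
position: [0.5558, -0.113, 0.1457]
tool_rot: [[0.998, 0.065, 0.0], [0.065, -0.998, -0.0], [0.0, 0.0, -1.0]]
ft_force: [-0.3, 0.1, 0.2]
grip_width: 0.0854
gripper_force: 0.0
```

Request:
jog_arm(
  hand=[0.0854, 0.0854, 0.0854, 0.0854, 0.0854],
  travel=[
    [0, 0.005, 0],
    [-0.0003, 0.005, 0],
    [-0.0003, 0.005, 0],
    [-0.0003, 0.005, 0],
    [-0.0003, 0.005, 0],
  ],
  yaw=[0, 0, 0, 0, 0],
)

```text
time_s: 20.6
position: [0.5547, -0.0883, 0.1455]
tool_rot: [[0.998, 0.065, 0.0], [0.065, -0.998, -0.0], [0.0, 0.0, -1.0]]
ft_force: [0.1, -1.4, -0.5]
grip_width: 0.0853
gripper_force: 0.5
```

Run:
```python
from h import *
o=env.observe(); print(o['position'],o['ft_force'])
im=env.get_image("scene"); cv2.imwrite("pics/s7.png",im[:,:,::-1])
old=cv2.imread("pics/s6.png")
# shift of caddy region seen through glass between s6 and now: pegs/mallet region
def peg(a): 
    hsv=cv2.cvtColor(a,cv2.COLOR_BGR2HSV)[250:330,270:380]; m=(hsv[...,0]>24)&(hsv[...,0]<34)&(hsv[...,1]>90); v,u=np.nonzero(m); return m.sum(),u.mean()+270,v.mean()+250
print(peg(old),peg(im[:,:,::-1].copy()))
p=cv2.phaseCorrelate(old[260:310,290:360].mean(2).astype(np.float32),im[260:310,290:360].mean(2).astype(np.float32)); print(p)
```

```text
[ 0.5547 -0.0883  0.1455] [ 0.1248 -1.3753 -0.4702]
(np.int64(0), np.float64(nan), np.float64(nan)) (np.int64(0), np.float64(nan), np.float64(nan))
((0.6288502249984234, 0.22133610620140587), 0.9125545035468208)<stdin>:7: RuntimeWarning: Mean of empty slice.
  ret = ret.dtype.type(ret / rcount)
```

Contact is made at 1.4 N and the caddy is rolling. I push 60 mm more, then measure by feature tracking.

Request:
jog_arm(
  hand=[0.0854, 0.0854, 0.0854, 0.0854, 0.0854],
  travel=[
    [-0.0004, 0.006, 0],
    [-0.0004, 0.006, 0],
    [-0.0004, 0.006, 0],
    [-0.0004, 0.006, 0],
    [-0.0004, 0.006, 0],
  ],
  yaw=[0, 0, 0, 0, 0],
)

```text
time_s: 21.28
position: [0.5526, -0.058, 0.1454]
tool_rot: [[0.998, 0.065, 0.0], [0.065, -0.998, -0.0], [0.0, 0.0, -1.0]]
ft_force: [1.0, -0.6, 0.2]
grip_width: 0.0851
gripper_force: 0.5
```

Request:
jog_arm(
  hand=[0.0854, 0.0854, 0.0854, 0.0854, 0.0854],
  travel=[
    [-0.0004, 0.006, 0],
    [-0.0004, 0.006, 0],
    [-0.0004, 0.006, 0],
    [-0.0004, 0.006, 0],
    [-0.0004, 0.006, 0],
  ],
  yaw=[0, 0, 0, 0, 0],
)

```text
time_s: 21.9
position: [0.5505, -0.028, 0.1454]
tool_rot: [[0.998, 0.065, -0.0], [0.065, -0.998, 0.0], [-0.0, -0.0, -1.0]]
ft_force: [1.2, -1.2, -0.2]
grip_width: 0.0854
gripper_force: 0.5
```

```bash
cat > track.py <<'E'
from plan import *
from scipy.optimize import least_squares
# Align caddy features of s6 (known pose C6,h6) with a newer scene image; solve planar motion.
C6=np.array([.5364,.1749]); h6=np.radians(93.7)
rot=lambda a:np.array([[np.cos(a),-np.sin(a)],[np.sin(a),np.cos(a)]])
def pose(new,ds):
    old=cv2.imread("pics/s6.png",0); img=cv2.imread(new,0)
    # mallet (z .07-.09) and tray floor points on grid in caddy frame
    G=np.array([[x,y,z] for z,xs,ys in((.088,np.linspace(-.13,.09,45),np.linspace(-.055,.055,23)),) for x in xs for y in ys])
    def samp(im,C,h):
        P=np.c_[G[:,:2]@rot(h).T+C,G[:,2]]; uv=proj("scene",P).astype(np.float32)
        return cv2.remap(cv2.GaussianBlur(im,(0,0),1).astype(np.float32),uv[:,:1],uv[:,1:],cv2.INTER_LINEAR).ravel()
    ref=samp(old,C6,h6); U=np.array([np.cos(mh),np.sin(mh)]);V=np.array([-U[1],U[0]])
    def f(p):
        s=samp(img,M+p[0]*U+p[1]*V,mh+p[2]); A=np.c_[s,np.ones_like(s)]; k=np.linalg.lstsq(A,ref,rcond=None)[0]; return A@k-ref
    base=-.099+ds; best=min(((np.mean(f([base+a,b,0])**2),a,b) for a in np.arange(-.03,.031,.004) for b in (-.008,0,.008)))
    r=least_squares(f,[base+best[1],best[2],0],diff_step=1e-2,x_scale=[.01,.01,.05]); 
    r=least_squares(f,r.x,method="trf",x_scale=[.01,.01,.05],diff_step=1e-3) if 1 else r
    print("s,e,dh(deg)",r.x[0],r.x[1],np.degrees(r.x[2]),"rms",np.sqrt(np.mean(r.fun**2)),"ref std",ref.std(),best)
E
python3 - <<'E'
from track import *
o=env.observe(); print(o['time_s'],o['position'],o['ft_force'])
im=env.get_image("scene"); cv2.imwrite("pics/s8.png",im[:,:,::-1])
pose("pics/s6.png",0); pose("pics/s7.png",.004); pose("pics/s8.png",.064)
E
```

```text
21.9 [ 0.5505 -0.028   0.1454] [ 1.1705 -1.1519 -0.1749]
s,e,dh(deg) -0.09936483144622113 -0.0003586013818343628 0.03535752691927429 rms 0.06116469 ref std 9.135643 (np.float32(0.6499104), np.float64(-0.0019999999999999983), 0)
s,e,dh(deg) -0.09244356978533765 -6.674028524614771e-05 0.029105228560726445 rms 0.46460187 ref std 9.135643 (np.float32(0.2887948), np.float64(0.0020000000000000018), 0)
s,e,dh(deg) -0.04169980414299781 0.0014101239985880672 0.6892085505477772 rms 4.396397 ref std 9.135643 (np.float32(23.372602), np.float64(-0.005999999999999998), 0)
```

```bash
cat >> track.py <<'E'
def yel(f):
    b,g,r=[c.astype(np.float32) for c in cv2.split(cv2.imread(f))]; return (r+g)/2-b
def ncc(new,ss,es,hs,chan="yel",xr=(-.13,.09),yr=(-.055,.055)):
    ld=yel if chan=="yel" else (lambda f:cv2.imread(f,0).astype(np.float32))
    old,img=[cv2.GaussianBlur(ld(f),(0,0),1) for f in("pics/s6.png",new)]
    G=np.array([[x,y,.085] for x in np.linspace(*xr,50) for y in np.linspace(*yr,25)])
    U=np.array([np.cos(mh),np.sin(mh)]);V=np.array([-U[1],U[0]])
    def samp(im,C,h):
        uv=proj("scene",np.c_[G[:,:2]@rot(h).T+C,G[:,2]]).astype(np.float32); return cv2.remap(im,uv[:,:1],uv[:,1:],cv2.INTER_LINEAR).ravel()
    ref=samp(old,C6,h6); out=sorted(((np.corrcoef(ref,samp(img,M+s*U+e*V,mh+h))[0,1],round(s,4),round(e,4),round(np.degrees(h),2)) for s in ss for e in es for h in hs),reverse=True); print(chan,[tuple(map(float,o)) for o in out[:3]])
E
python3 - <<'E'
from track import *
a=(np.arange(-.06,-.015,.001),np.arange(-.008,.0081,.002),np.radians([-2,-1,0,1,2]))
ncc("pics/s8.png",*a); ncc("pics/s8.png",*a,chan="g"); ncc("pics/s8.png",*a,xr=(-.13,0)); ncc("pics/s8.png",*a,chan="g",xr=(-.13,0))
E
```

```text
yel [(0.9954943971589458, -0.032, 0.002, 1.0), (0.9953212518512439, -0.032, 0.002, 0.0), (0.9949608650937517, -0.033, 0.002, 1.0)]Traceback (most recent call last):
  File "<stdin>", line 3, in <module>
  File "track.py", line 29, in ncc
    ref=samp(old,C6,h6); out=sorted(((np.corrcoef(ref,samp(img,M+s*U+e*V,mh+h))[0,1],round(s,4),round(e,4),round(np.degrees(h),2)) for s in ss for e in es for h in hs),reverse=True); print(chan,[tuple(map(float,o)) for o in out[:3]])
                             ~~~~~~^^^^^^^^^^^^^^^^^^^^^^^^^^^^^^^^^^^^^^^^^^^^^^^^^^^^^^^^^^^^^^^^^^^^^^^^^^^^^^^^^^^^^^^^^^^^^^^^^^^^^^^^^^^^^^^^^^^^^^^^^^^^^^^^^^^^^^^^^^^^^^^^^^
  File "track.py", line 29, in <genexpr>
    ref=samp(old,C6,h6); out=sorted(((np.corrcoef(ref,samp(img,M+s*U+e*V,mh+h))[0,1],round(s,4),round(e,4),round(np.degrees(h),2)) for s in ss for e in es for h in hs),reverse=True); print(chan,[tuple(map(float,o)) for o in out[:3]])
                                                      ~~~~^^^^^^^^^^^^^^^^^^^^
  File "track.py", line 28, in samp
    uv=proj("scene",np.c_[G[:,:2]@rot(h).T+C,G[:,2]]).astype(np.float32); return cv2.remap(im,uv[:,:1],uv[:,1:],cv2.INTER_LINEAR).ravel()
       ~~~~^^^^^^^^^^^^^^^^^^^^^^^^^^^^^^^^^^^^^^^^^^
  File "h.py", line 8, in proj
    c=env.calibration(cam); q=(np.atleast_2d(P)-c["position"])@np.array(c["rotation"])
ValueError: time passes only in moves, steps and waits
```

The yellow-channel match (0.995) puts the caddy at s = −32 mm, lateral 2 mm, heading within 1°. That agrees with the hand travel, so I push the last 30 mm, slowing down.

Request:
jog_arm(
  hand=[0.0854, 0.0854, 0.0854, 0.0854, 0.0854],
  travel=[
    [-0.0004, 0.006, 0],
    [-0.0004, 0.006, 0],
    [-0.0004, 0.006, 0],
    [-0.0003, 0.005, 0],
    [-0.0002, 0.003, 0],
  ],
  yaw=[0, 0, 0, 0, 0],
)

```text
time_s: 22.58
position: [0.5488, -0.002, 0.1454]
tool_rot: [[0.998, 0.065, -0.0], [0.065, -0.998, 0.0], [-0.0, -0.0, -1.0]]
ft_force: [0.4, -0.9, -0.1]
grip_width: 0.085
gripper_force: 0.5
```

Request:
jog_arm(
  hand=[0.0854, 0.0854, 0.0854, 0.0854, 0.0854],
  travel=[
    [-0.0001, 0.002, 0],
    [-0.0001, 0.001, 0],
    [0, 0.001, 0],
    [0, 0, 0],
    [0, 0, 0],
  ],
  yaw=[0, 0, 0, 0, 0],
)

```text
time_s: 23.2
position: [0.5487, 0.0016, 0.1454]
tool_rot: [[0.998, 0.065, -0.0], [0.065, -0.998, 0.0], [-0.0, -0.0, -1.0]]
ft_force: [-0.5, -0.8, -0.2]
grip_width: 0.0852
gripper_force: 0.0
```

```bash
sed -i 's/^def proj/_cal={}\ndef proj/; s/^    c=env.calibration(cam); q=/    c=_cal.setdefault(cam,None) or _cal.__setitem__(cam,env.calibration(cam)) or _cal[cam]; q=/' h.py
python3 - <<'E'
from track import *
o=env.observe(); print(o['time_s'],o['position'],o['ft_force'])
im=env.get_image("scene"); cv2.imwrite("pics/s9.png",im[:,:,::-1])
a=(np.arange(-.016,.016,.001),np.arange(-.008,.0081,.002),np.radians([-3,-2,-1,0,1,2,3]))
ncc("pics/s9.png",*a); ncc("pics/s9.png",*a,xr=(-.13,0)); ncc("pics/s9.png",*a,chan="g",xr=(-.13,0))
E
```

```text
23.2 [0.5487 0.0016 0.1454] [-0.4733 -0.8252 -0.1727]
yel [(0.9809071646856695, -0.003, 0.004, 1.0), (0.9800263335066876, -0.003, 0.002, 1.0), (0.9799025312669194, -0.003, 0.004, 2.0)]
yel [(0.9965280023355937, -0.002, 0.002, 0.0), (0.9964847840768234, -0.003, 0.004, 1.0), (0.9964521643375565, -0.003, 0.004, 2.0)]
g [(0.9934659873772478, -0.003, 0.004, 2.0), (0.9928797716347417, -0.003, 0.004, 1.0), (0.9924247183304332, -0.003, 0.004, 3.0)]
```

The caddy stands about 3 mm short and 3 mm to the left, heading within about 1–2°, so it is inside tolerance. I retreat clear and check that it stays put.

Request:
jog_arm(
  hand=[0.0854, 0.0854, 0.0854, 0.0854, 0.0854],
  travel=[
    [0, -0.005, 0],
    [0, -0.02, 0],
    [0, -0.04, 0],
    [0, -0.04, 0.02],
    [0, 0, 0.04],
  ],
  yaw=[0, 0, 0, 0, 0],
)

```text
time_s: 23.88
position: [0.5479, -0.1071, 0.2048]
tool_rot: [[0.998, 0.061, -0.003], [0.061, -0.998, 0.001], [-0.003, -0.001, -1.0]]
ft_force: [1.3, -0.2, 0.1]
grip_width: 0.0856
gripper_force: 0.0
```

Request:
jog_arm(
  hand=[0.0854, 0.0854, 0.0854, 0.0854, 0.0854],
  travel=[
    [0, 0, 0.04],
    [0, 0, 0],
    [0, 0, 0],
    [0, 0, 0],
    [0, 0, 0],
  ],
  yaw=[0, 0, 0, 0, 0],
)

```text
time_s: 24.5
position: [0.5485, -0.1035, 0.2446]
tool_rot: [[0.998, 0.065, -0.001], [0.065, -0.998, 0.001], [-0.001, -0.001, -1.0]]
ft_force: [0.4, 0.4, 0.7]
grip_width: 0.0855
gripper_force: 0.0
```

Run:
```python
from track import *
o=env.observe(); print(o['time_s'],o['position'],o['ft_force'])
im=env.get_image("scene"); cv2.imwrite("pics/s10.png",im[:,:,::-1])
a=(np.arange(-.016,.016,.001),np.arange(-.008,.0081,.002),np.radians([-2,-1,0,1,2,3]))
ncc("pics/s10.png",*a,xr=(-.13,0)); ncc("pics/s10.png",*a,chan="g",xr=(-.13,0))
# tape mid-line check on near long side: expected mark outline vs blue pixels
old=cv2.imread("pics/scene0.png"); hsv=cv2.cvtColor(old,cv2.COLOR_BGR2HSV)
U=np.array([np.cos(mh),np.sin(mh)]);V=np.array([-U[1],U[0]])
for y in (-.114,-.108,-.102,-.096,-.09,-.084,-.078):
    uv=proj("scene",[np.r_[M+x*U+y*V,0] for x in np.arange(-.12,.13,.04)]).round().astype(int); print(y,[(int(hsv[v,u,0]),int(hsv[v,u,1])) for u,v in uv])
```

```text
24.5 [ 0.5485 -0.1035  0.2446] [0.3665 0.4216 0.6851]
yel [(0.9966850197023875, -0.003, 0.004, 2.0), (0.9966165702000712, -0.002, 0.002, 0.0), (0.996356520390696, -0.003, 0.004, 1.0)]
g [(0.9934850295154681, -0.003, 0.004, 2.0), (0.9930246181649716, -0.003, 0.004, 1.0), (0.9924333206982965, -0.003, 0.004, 3.0)]
-0.114 [(30, 17), (26, 20), (30, 17), (30, 11), (30, 17), (35, 18), (33, 18)]
-0.108 [(30, 20), (26, 23), (30, 22), (26, 22), (26, 19), (27, 19), (28, 20)]
-0.102 [(109, 171), (107, 71), (109, 173), (108, 104), (108, 66), (106, 240), (108, 170)]
-0.096 [(107, 210), (110, 183), (108, 193), (109, 196), (108, 194), (108, 198), (108, 198)]
-0.09 [(30, 17), (105, 34), (30, 14), (30, 14), (108, 125), (109, 134), (26, 26)]
-0.084 [(25, 17), (23, 22), (26, 20), (30, 19), (34, 19), (30, 18), (28, 19)]
-0.078 [(30, 17), (36, 14), (30, 17), (30, 17), (30, 19), (30, 19), (25, 17)]
```

The tape sits where I modelled it to within about 1–2 mm, the caddy has not moved, and the hand is clear. I hand the job in.

```bash
python3 -c "
from rig import env
print(env.close_job())"
```

```text
the job is handed in; nothing more can be done
None
```

The job is handed in, with no verdict shown: the caddy stands in the blue outline, mallet aboard, and by camera tracking is about 3 mm short, 3 mm left and 1–2° off (limits 15 mm, about 5.7°); I inferred castor trail from the 105 mm straight roll and did not view it.

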